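# Rewind the edging tape and lock the reel

### The arm

A 6-joint arm with a two-finger parallel gripper is mounted at the origin on a cart in front of the work surface, level with it; the furniture and walls round the work are solid. World frame = base frame: x ahead of the robot, y to its left, z up, the work surface at z = 0. Lengths are in m, angles in rad, forces in N, time in s.
With the tool pointing down it reaches from about 0.35 to 0.975 m from the base axis. Payload 4.9 kg.
Tool frame: the origin (TCP) lies at the very end of the fingers, on their centre line; the grasp point (between the pads) lies manip.grip_point_offset behind it (manip.grip_point_offset is the distance from the TCP to the grasp point, in m); z points along the fingers, y is the direction in which the jaws open and shut (so a half turn about z gives the same grasp; the last joint's range is limited). The gripper opens to 85 mm and grips with 20 to 120 N. Pads are 22 mm wide; open, the fingers measure 114 mm over their backs; the gripper's body (76 mm by 85 mm) begins 54 mm behind the grasp point. The pads swing forward as they close: fully open they stand 13 mm farther back than shut.
Start: joints at [-0.119, 0.053, 1.613, -0, 1.476, -0.119], TCP at [0.625, 0, 0.231] pointing down, gripper open.
Joint ranges: [-3.01, 3.01], [-1.01, 2.22], [0.06, 2.58], [-1.02, 4.17], [0.09, 2.62], [-3.14, 3.14]. Speed limits (rad/s): [2.57, 2.57, 3.14, 3.14, 3.14, 3.14].

### API

Orientations are given as a unit quaternion [w, x, y, z].
In Python, from plant import status, grab_frame, camera_params, ticket, boxes_of, outline_of, manip gives the robot as it stands. The module is installed in compiled form; this text tells all that it offers.
- The arm moves only by the tool play_rows, never from a script. Its argument "deltas" is a list of rows, each a list of 2 entries, a list of its own where there are three numbers: the shift along the world's x, y, z in m, then the turn about the world's z in rad. A call has 1 to 5 rows; each row is the pose to reach, as a shift and turn from the pose commanded when the call began; what a row does not reach only later rows make up. A row lasts 1/8 s, in which the tool goes at most 62.5 mm and 10.7 degrees, less where a joint would pass 70% of its speed; a pose out of reach is approached as far as the arm can. A call with a gripper value outside its range is refused whole. "grip" is the opening, from -1 (shut) to 1 (fully open), set as the call begins (left out, the last holds). The fingers move at their own pace and stop on an object; the grip force is fixed at half the most. Time passes only in rows, so rows that repeat a pose let the fingers close. It gives the time, the measured TCP pose, the force and the opening at its end, in the units of the state.
- status.state(): the state, without advancing time (a new reading comes with each control period).
- grab_frame(name): name is "scene" or "side" or "wrist"; returns (picture, depth): 384x512x3 uint8, blue, green, red; 384x512 float32, m along the optical axis (not along the pixel's ray), 0 where there is no reading.
- camera_params(name): a dict with "mtx" (3x3 intrinsics, pixels), "world_from_camera" (4x4, takes a point from camera to world coordinates). Camera axes: x right, y up, looking along -z (the intrinsics and any distortion apply to the point x, -y, -z); pixel columns grow to the right and rows downward; lengths in m; the calibration is good to about 2 mm. A picture is of the moment at which its call begins: read the wrist's pose just before it. camera_params takes no time and is no camera call; for the wrist camera it gives the pose at the moment of the call.
- ticket.job_done(): hands the job in, once; it reports no verdict.
Trained networks look in the newest picture that a camera, given by its name, has taken for a name from the list of things; names that differ only in an ending like _2 or _b are one class to them, and where a whole thing is asked for, a point or a joint stands for the part that bears it (a point fixed in the world has none). Each returns a list of dicts, best first, with "confidence" (0 to 1); they miss things now and then, are a little off and sometimes report something else, mostly with a low value. They report only what shows in the picture. A call takes as long as a camera call.
- boxes_of(camera, name): "box" ([left, top, right, bottom] in pixels, round what is visible of it).
- outline_of(camera, name): "region" (384x512 bool, what is visible of it) and "box" ([left, top, right, bottom] in pixels, round what is visible of it).
The state is a dict: "time": time; "joint_pos": joint angles; "joint_vel": joint speeds; "joint_efforts": joint torques, N m; "tool_pos": TCP position; "tool_rot": TCP orientation; "contact_force": force on the tool from outside, world axes, zero at the start; "ft_torque": the same for the moment, N m; "gripper_width": opening from 0.0 (shut) to 1.0 (fully open).
Only numpy, scipy, OpenCV 4.12 (cv2) and the standard library are available. Lean on these libraries where they do the work, as an engineer would, in place of code of your own. Each camera call takes 0.05 s, during which the arm holds its last target.

### The job

Rewind the edging tape in the closed tape rewinder: swing the red locking lever outward to free the reel, then crank clockwise (the way of the yellow arrow) against the steady drag until it suddenly drops away, because the tape's end has come off the far reel. Stop there, within a quarter of a turn, or the end is pulled into the case, and swing the lever back in until its nose sits fully between two teeth, so that the reel cannot run back. Do not force the crank against the lock nor the lock against a tooth, leave the other things where they are, and take the hand away at the end.

Things in the scene. Friction and masses are not known exactly. Their poses are not given: they have to be found in the camera images.
- rewinder: closed bench tape rewinder, fixed to the table: grey base plate 160 x 235 x 12 mm, green case for two reels, grey lid with its top 46 mm above the table. Origin: centre of the base's underside; x the short side, away from the robot at yaw 0, y the long side. Crank at y = -30 mm, locking lever on the -y side. Unseen inside, 0.6 to 1.9 turns of tape remain to be wound; this can only be felt
- crank_axis (a point): point on the crank's upright axis, 48 mm above the table. On this axis, under the crank arm, a toothed steel lock wheel (16 round-ended teeth, radius 36 mm, at 49 to 57 mm height) turns with the crank; a gap faces the lock's nose at crank angle 0 and at every 0.393 rad from there, a tooth midway between
- knob_centre (a point): middle of the crank's black upright handle knob, 17 mm diameter, spinning freely on its pin; the point is 94 mm above the table, the knob reaches from 74 to 112 mm. It goes round the crank axis on a circle of 42 mm radius. The steel crank arm below it ends at 73 mm height
- crank (a joint): crank angle, rad, 0 at the start, growing clockwise from above (winding). Locked, it has about 0.03 rad of play. While winding, a steady drag of about 4 to 6 N acts at the knob (it stays when the hand holds still); when the tape's end comes off the far reel it falls at once to about 0.5 N, with a slight kick. About 2 rad later the end is pulled in. Backward it stops after 1.5 rad
- lock (a joint): angle of the red locking lever, rad: 0 = fully in, nose in a gap between two teeth; grows as it swings outward, away from the crank (counterclockwise from above), stop at 0.40; clear of the teeth from 0.15; about 0.12 with the nose on a tooth (a light push usually turns the free wheel to the next gap, else turn the crank a little forward). Stays where left; moves at about 1 N at its knob
- lock_pivot (a point): point on the locking lever's upright pivot axis, 48 mm above the table
- lock_knob (a point): middle of the black upright knob at the free end of the locking lever (16 mm diameter, from 57 to 90 mm above the table; the point is at 75 mm), 145 mm from the pivot
- scissors: red-handled scissors lying on the table, 87 x 199 x 9 mm, a bystander; origin at the middle of the underside
- tape_roll: roll of masking tape lying flat, 104 mm diameter, 25 mm high, a bystander; origin at the centre of the underside
- mug: dotted mug, 92 x 127 x 93 mm with its handle, a bystander; origin at the centre of the underside
- sanding_block: cork sanding block, 39 x 65 x 28 mm, a bystander; origin at the centre of the underside
- spatula_a: small beech spatula, 120 x 26 x 6 mm, at the right, a bystander; origin at the centre of the underside
- spatula_b: small beech spatula, 120 x 26 x 6 mm, behind the rewinder, a bystander; origin at the centre of the underside
- tower: round wooden tower with a pointed roof, 49 mm diameter, 108 mm tall, behind the rewinder, a bystander; origin at the centre of the underside

How it is judged:
On the way, in this order (a step that is already met when the one before it is completed fails the run):
1. the locking lever is swung out, clear of the teeth (value of joint lock above 0.16 rad), for 0.2 s.
2. the crank has been wound until the drag has dropped away (the tape's end, tape_end, has left the far reel's clip inside the case), and has stopped there (y of tape_end in the frame of clip between -0.0072 and 0.002 m and value of joint lock above 0.15 rad and velocity of joint crank below 0.3 rad/s), for 0.3 s.
At the end, for the whole second after the job is handed in: the lever is in to within 0.08 rad, its nose between two teeth; the drag has gone and the crank stands no more than a quarter of a turn (2 rad at the very most) past the point where it went, that is the tape's end inside the case is off the far reel's clip but not pulled in; the crank rests (value of joint lock below 0.08 rad and y of tape_end in the frame of clip between -0.0072 and 0.0025 m and velocity of joint crank between -0.1 and 0.1 rad/s); the robot touches nothing.
It fails at once if the crank is forced against the lock, or the lock is jammed onto a tooth, with more than 40 N at the nose (about 17 N at the lever's knob, 30 N at the crank's) (contact force between lock_nose and crank above 40 N).
It fails at once if a bystander is shifted by more than 20 mm (distance of any of scissors, tape_roll, mug, sanding_block, spatula_a, spatula_b, tower from where it was at the start of the episode above 0.02 m).
It also fails if it takes over 72 s, if anything falls off the work surface, if the arm or the gripper's body presses on something with over 40 N, if the wrist force passes 120 N, or if a joint passes its speed limit or range.

## Working session

There is one attempt and no reset: what is moved stays moved. The work goes in short steps, Python scripts to look and compute and a tool call to move; the robot and the scene stay as the last step left them, time stands still between calls to the robot, and variables do not carry over. Pictures are saved under pics/ and viewed, and the job is handed in when it is done.

Besides the shell and the picture viewer there is one more tool, called after ">>>" as name([rows], argument=value, ...), one row to a line, values as JSON. play_rows: Moves the arm, as the interface text tells. Its arguments: {"type":"object","properties":{"deltas":{"type":"array"},"grip":{"type":"number"}},"required":["deltas"]}

```bash
mkdir -p pics; ls; cat > h.py <<'E'
import numpy as np, cv2
from plant import status, grab_frame, camera_params, ticket, boxes_of, outline_of, manip
def ray(cam,u,v,P=None):
    P=P or camera_params(cam); K=P["mtx"]; T=np.array(P["world_from_camera"])
    d=np.linalg.inv(np.array(K))@[u,v,1]; d=np.array([d[0],-d[1],-d[2]])
    return T[:3,3],T[:3,:3]@d
def at_z(cam,u,v,z):
    o,d=ray(cam,u,v); return o+d*(z-o[2])/d[2]
def proj(cam,p):
    P=camera_params(cam); T=np.linalg.inv(np.array(P["world_from_camera"])); q=T[:3,:3]@p+T[:3,3]
    q=np.array([q[0],-q[1],-q[2]]); r=np.array(P["mtx"])@q; return r[:2]/r[2]
def cloud(cam,depth):
    P=camera_params(cam); T=np.array(P["world_from_camera"]); K=np.linalg.inv(np.array(P["mtx"]))
    v,u=np.mgrid[:384,:512]; d=np.stack([u,v,np.ones_like(u)],-1)@K.T
    c=d*depth[...,None]; c[...,1:]*=-1
    return c@T[:3,:3].T+T[:3,3]
E
python3 - <<'E'
from h import *
s=status.state(); print(s, manip.grip_point_offset)
for c in ["scene","side","wrist"]:
    im,d=grab_frame(c); cv2.imwrite(f"pics/{c}0.png",im); np.save(f"/tmp/{c}_d.npy",d)
    print(c,camera_params(c))
    for n in ["knob_centre","lock_knob","rewinder","crank","lock"]:
        for b in boxes_of(c,n)[:2]: print(c,n,np.round(b["box"],1),round(b["confidence"],2))
E
```

```text
pics
{'time': 0.0, 'joint_pos': array([-1.18967234e-01,  5.33499513e-02,  1.61431805e+00, -1.13804085e-05,
        1.47598445e+00, -1.18992305e-01]), 'joint_vel': array([ 9.47329999e-04,  1.01411540e-03, -4.42575631e-05,  4.31607672e-04,
        1.57304988e-04,  1.71343558e-03]), 'joint_efforts': array([ 2.70554956e-04, -3.93670499e+01, -3.70175600e+01, -1.62778279e-04,
        6.93513779e-03, -6.06393527e-06]), 'tool_pos': array([6.24370584e-01, 9.29411567e-05, 2.30052932e-01]), 'tool_rot': array([-8.06040645e-04,  7.07097157e-01,  7.07115655e-01, -6.41109246e-04]), 'contact_force': array([ 0.39552557, -1.80407493,  0.22977999]), 'ft_torque': array([-0.01971839,  0.01776978, -0.00974887]), 'gripper_width': 0.99936678216211} 0.0187
scene {'mtx': array([[427.85213439,   0.        , 255.09032395],
       [  0.        , 427.85213439, 190.16226185],
       [  0.        ,   0.        ,   1.        ]]), 'world_from_camera': array([[ 0.84244384,  0.39170108, -0.3699441 ,  0.02870071],
       [-0.5387392 ,  0.60354244, -0.58778958, -0.84592276],
       [-0.00696085,  0.6944831 ,  0.71947534,
[... 1213 characters left out ...]
1.        ]]), 'world_from_camera': array([[ 9.99999466e-01,  2.35161155e-04, -1.00652587e-03,
         6.25208124e-01],
       [ 7.10926149e-05,  9.55821872e-01,  2.93946497e-01,
         7.48828777e-02],
       [ 1.03118424e-03, -2.93946412e-01,  9.55821345e-01,
         3.74845879e-01],
       [ 0.00000000e+00,  0.00000000e+00,  0.00000000e+00,
         1.00000000e+00]])}
wrist knob_centre [103.1 230.  128.7 261.1] 0.71
wrist knob_centre [ 48.6  97.3 267.8 318.7] 0.64
wrist lock_knob [ 44.8 289.6 213.6 316.4] 0.66
wrist lock_knob [ 46.9  98.7 266.4 321.5] 0.23
wrist rewinder [ 48.   98.1 269.3 319.9] 0.84
wrist crank [102.9 223.5 188.6 292. ] 0.75
wrist lock [ 44.9 289.7 210.5 317. ] 0.85
```

View pics/wrist0.png

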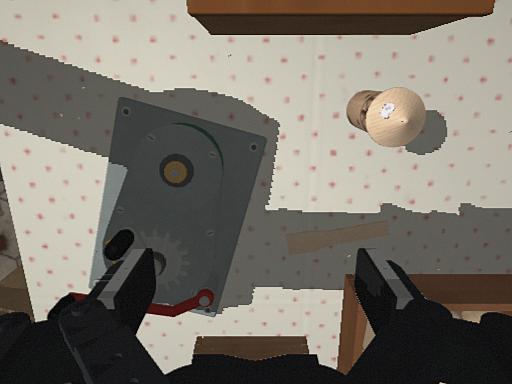

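```bash
python3 - <<'E'
import cv2
a=cv2.imread("pics/scene0.png")[150:310,180:340]; b=cv2.imread("pics/side0.png")[150:310,170:330]
cv2.imwrite("pics/crop0.png",cv2.resize(cv2.hconcat([a,b]),None,fx=2.5,fy=2.5,interpolation=cv2.INTER_CUBIC))
E
```

```text
(no output)
```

View pics/crop0.png

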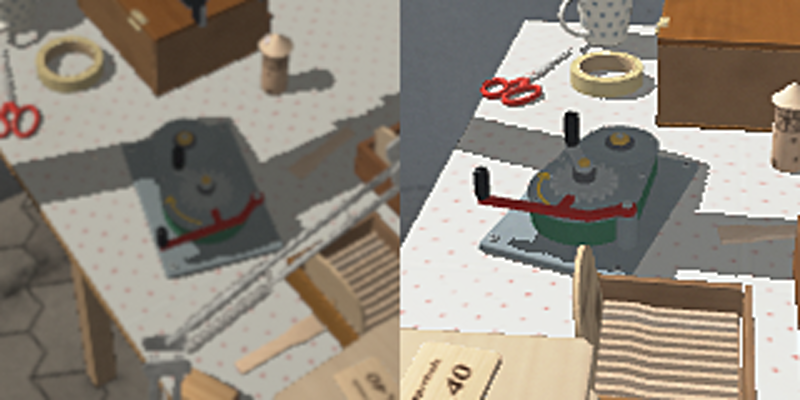

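View pics/scene0.png

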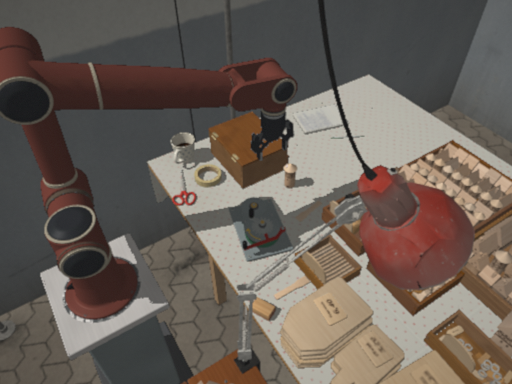

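View pics/side0.png

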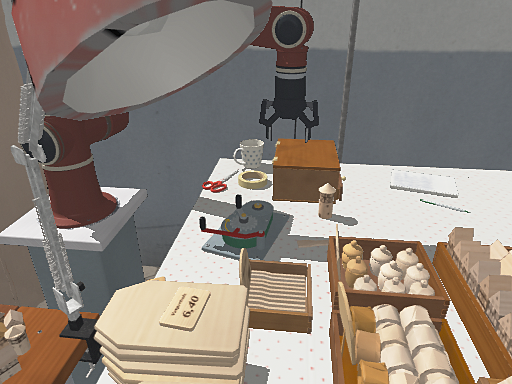

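```bash
python3 - <<'E'
from h import *
ds=np.load("/tmp/side_d.npy"); dc=np.load("/tmp/scene_d.npy"); dw=np.load("/tmp/wrist_d.npy")
S=cloud("side",ds); C=cloud("scene",dc); W=cloud("wrist",dw)
print("side knob",at_z("side",238.8,201,.094),S[201,239]); 
print("side lockknob",at_z("side",202.8,223,.075),S[223,203])
print("side pivot",at_z("side",261,234,.06))
print("side axis",at_z("side",244.5,216,.07))
f=lambda x,y:(x/2.5+180,y/2.5+150)
print("sc knob",at_z("scene",*f(179,157),.094)); print("sc lockknob",at_z("scene",*f(162,238),.075))
print("sc pivot",at_z("scene",*f(260,200),.06)); print("sc axis",at_z("scene",*f(206,184),.07))
print("wr pivot",at_z("wrist",205,297,.06),W[297,205],"knob top",at_z("wrist",124,237,.112),W[238,124]," axis?",at_z("wrist",157,263,.07))
# lid screws/base corners
for n,u,v,z in [("c1",121,98,.012),("c2",267,137,.012),("c3",217,315,.012)]: print(n,at_z("wrist",u,v,z),W[v,u])
# obstacles near, z>0.1
for nm,X in (("scene",C),("side",S)):
    m=(X[...,0]>.35)&(X[...,0]<.85)&(X[...,1]>-.45)&(X[...,1]<.2)&(X[...,2]>.12)
    P=X[m]
    for zc in np.arange(.12,.6,.06):
        q=P[(P[:,2]>=zc)&(P[:,2]<zc+.06)]
        if len(q): print(nm,round(zc,2),len(q),q.min(0).round(2),q.max(0).round(2))
for u,v in [(250,287),(270,270),(300,250),(330,225),(350,210)]: print(u,v,C[v-3:v+4,u].round(2).tolist())
E
```

```text
side knob [ 0.50519308 -0.06343522  0.094     ] [ 0.50675528 -0.06962529  0.09745132]
side lockknob [ 0.42851033 -0.151193    0.075     ] [ 0.43037066 -0.15587902  0.07804902]
side pivot [ 0.57403847 -0.16088489  0.06      ]
side axis [ 0.52495981 -0.09817062  0.07      ]
sc knob [ 0.50605291 -0.06473498  0.094     ]
sc lockknob [ 0.42597196 -0.15157078  0.075     ]
sc pivot [ 0.57023233 -0.15902617  0.06      ]
sc axis [ 0.52160286 -0.10541245  0.07      ]
wr pivot [ 0.57246168 -0.14378555  0.06      ] [ 0.57264116 -0.14304147  0.0610713 ] knob top [ 0.51572839 -0.04924309  0.112     ] [ 0.5083474  -0.05846736  0.09454357]  axis? [ 0.52795117 -0.09747613  0.07      ]
c1 [0.48846968 0.05940022 0.012     ] [0.48832198 0.0593835  0.01160807]
c2 [0.63845833 0.0194054  0.012     ] [0.63887208 0.01767343 0.00067278]
c3 [ 0.57830269 -0.20323004  0.012     ] [ 0.57686073 -0.21178033  0.00084521]
scene 0.12 1227 [ 0.36 -0.45  0.12] [0.78 0.2  0.14]
scene 0.24 204 [ 0.55 -0.02  0.24] [0.7  0.01 0.3 ]
scene 0.3 501 [ 0.55 -0.03  0.3 ] [0.7  0.01 0.36]
scene 0.36 418 [ 0.59 -0.04  0.36] [0.66 0
[... 590 characters left out ...]
 0.37], [0.27, -0.43, 0.36], [0.27, -0.44, 0.36], [0.27, -0.44, 0.35], [0.27, -0.43, 0.35]]
270 270 [[0.3, -0.46, 0.44], [0.3, -0.47, 0.45], [0.3, -0.47, 0.44], [0.3, -0.47, 0.44], [0.3, -0.46, 0.43], [0.31, -0.46, 0.42], [0.46, -0.24, 0.0]]
300 250 [[0.35, -0.49, 0.51], [0.6, -0.21, 0.0], [0.6, -0.21, -0.0], [0.6, -0.22, -0.0], [0.57, -0.25, 0.05], [0.57, -0.25, 0.04], [0.35, -0.49, 0.49]]
330 225 [[0.39, -0.52, 0.58], [0.39, -0.52, 0.58], [0.39, -0.52, 0.58], [0.74, -0.2, 0.01], [0.74, -0.2, 0.01], [0.74, -0.2, 0.0], [0.74, -0.2, -0.0]]
350 210 [[0.41, -0.53, 0.62], [0.41, -0.54, 0.62], [0.41, -0.54, 0.62], [0.41, -0.54, 0.62], [0.41, -0.54, 0.62], [0.41, -0.54, 0.62], [0.41, -0.54, 0.61]]
```

>>> play_rows([
  [[-0.05,-0.03,0],0],
  [[-0.1,-0.06,0],0],
  [[-0.15,-0.09,0],0],
  [[-0.197,-0.118,0],0],
  [[-0.197,-0.118,-0.03],0],
], grip=-1)

```text
time: 1.52
tool_pos: [0.4278, -0.1202, 0.2044]
tool_rot: [0.004, 0.708, 0.706, 0.001]
contact_force: [0.8, -0.6, -0.1]
gripper_width: -0.001
```

```bash
python3 - <<'E'
from h import *
s=status.state(); print(s["time"],s["tool_pos"],s["contact_force"],s["gripper_width"])
im,d=grab_frame("wrist"); cv2.imwrite("pics/w1.png",im); np.save("/tmp/w1_d.npy",d)
E
```

```text
1.525 [ 0.42782074 -0.12021993  0.20435572] [ 0.77944206 -0.63497999 -0.06816543] -0.000950839508280141
```

View pics/w1.png

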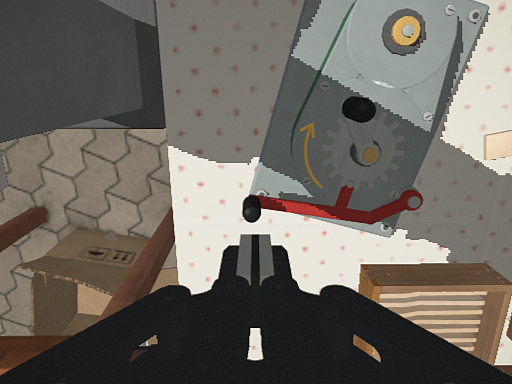

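```bash
python3 - <<'E'
from h import *
d=np.load("/tmp/w1_d.npy"); W=cloud("wrist",d)
for n,u,v,z in [("lk top",251,202,.09),("lk bottom?",251,216,.057),("ck top",360,106,.112),("axis",370,155,.08),("pivot",413,201,.06)]:
    print(n,at_z("wrist",u,v,z).round(4),W[v,u].round(4))
E
```

```text
lk top [ 0.4229 -0.1323  0.09  ] [ 0.4227 -0.1376  0.075 ]
lk bottom? [ 0.4224 -0.1572  0.057 ] [ 0.4228 -0.1462  0.0846]
ck top [ 0.4947 -0.0584  0.112 ] [ 0.4963 -0.0587  0.1067]
axis [ 0.5152 -0.0975  0.08  ] [ 0.5181 -0.0992  0.0714]
pivot [ 0.5632 -0.1423  0.06  ] [ 0.5662 -0.1444  0.0539]
```

```bash
python3 - <<'E'
from h import *
d=np.load("/tmp/w1_d.npy"); W=cloud("wrist",d)
S=cloud("side",np.load("/tmp/side_d.npy")); C=cloud("scene",np.load("/tmp/scene_d.npy"))
for n,X in (("wrist",W),("side",S),("scene",C)):
  for nm,c,zl,zh in (("lk",(.428,-.15),.062,.1),("lktop",(.428,-.15),.086,.1),("ck",(.505,-.063),.078,.12),("cktop",(.505,-.063),.106,.12),("hub",(.525,-.1),.073,.1)):
    m=(np.hypot(X[...,0]-c[0],X[...,1]-c[1])<.022)&(X[...,2]>zl)&(X[...,2]<zh)
    P=X[m]
    if len(P): print(n,nm,len(P),P.min(0).round(4),P.max(0).round(4),P.mean(0).round(4))
E
```

```text
wrist lk 393 [ 0.4148 -0.1524  0.0621] [ 0.4303 -0.1373  0.0855] [ 0.4227 -0.1427  0.079 ]
wrist ck 678 [ 0.4912 -0.0701  0.0782] [ 0.5077 -0.0532  0.1081] [ 0.4973 -0.061   0.1005]
wrist cktop 147 [ 0.4927 -0.0667  0.106 ] [ 0.5053 -0.0549  0.1081] [ 0.4999 -0.0616  0.1067]
wrist hub 12 [ 0.5127 -0.1038  0.073 ] [ 0.5229 -0.0956  0.0736] [ 0.5181 -0.0982  0.0732]
side lk 68 [ 0.4188 -0.1572  0.0625] [ 0.4342 -0.1444  0.0906] [ 0.4278 -0.1526  0.0787]
side lktop 15 [ 0.4198 -0.154   0.0863] [ 0.4315 -0.146   0.0906] [ 0.4264 -0.1504  0.0888]
side ck 75 [ 0.498  -0.0744  0.0792] [ 0.5121 -0.0628  0.1142] [ 0.5054 -0.0699  0.0977]
side cktop 22 [ 0.498  -0.0726  0.1061] [ 0.5121 -0.0628  0.1142] [ 0.505  -0.0687  0.1102]
side hub 26 [ 0.5089 -0.1091  0.0731] [ 0.5296 -0.0868  0.079 ] [ 0.5201 -0.1022  0.0761]
scene lk 39 [ 0.4189 -0.1588  0.0628] [ 0.4349 -0.1408  0.0904] [ 0.426  -0.1525  0.0791]
scene lktop 11 [ 0.4216 -0.158   0.0862] [ 0.4333 -0.1466  0.0904] [ 0.427  -0.1501  0.0876]
scene ck 43 [ 0.4957 -0.0764  0.0793] [ 0.5112 -0.0586  0.1148] [ 0.5016 -0.0688  0.0997]
scene cktop 15 [ 0.4966 -0.0725  0.1069] [ 0.5112 -0.0637  0.1148] [ 0.5025 -0.0679  0.111 ]
scene hub 23 [ 0.5071 -0.1142  0.0731] [ 0.5283 -0.0845  0.0806] [ 0.5188 -0.1007  0.0768]
```

>>> play_rows([
  [[0,0,-0.05],0],
  [[0,0,-0.1],0],
  [[0,0,-0.13],0],
  [[0,0,-0.134],0],
  [[0,0,-0.134],0],
])

```text
time: 2.2
tool_pos: [0.4288, -0.1182, 0.0684]
tool_rot: [0.001, 0.707, 0.707, 0.0]
contact_force: [0.0, -0.2, 0.7]
gripper_width: -0.003
```

```bash
python3 - <<'E'
from h import *
im,d=grab_frame("wrist"); cv2.imwrite("pics/w2.png",im); np.save("/tmp/w2_d.npy",d)
W=cloud("wrist",d); X=W
for nm,c,zl,zh in (("lk",(.426,-.15),.08,.1),("cktop",(.505,-.063),.1,.12)):
    m=(np.hypot(X[...,0]-c[0],X[...,1]-c[1])<.022)&(X[...,2]>zl)&(X[...,2]<zh); P=X[m]
    if len(P): print(nm,len(P),P.min(0).round(4),P.max(0).round(4),P.mean(0).round(4))
E
```

```text
lk 212 [ 0.427  -0.1556  0.0889] [ 0.4319 -0.143   0.0925] [ 0.4293 -0.1484  0.0908]
cktop 2834 [ 0.4941 -0.0727  0.1   ] [ 0.5076 -0.0561  0.1158] [ 0.4992 -0.0637  0.1098]
```

View pics/w2.png

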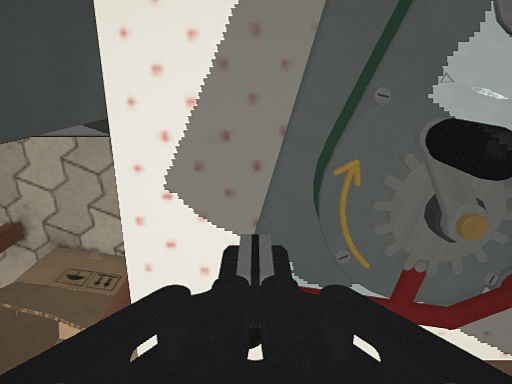

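>>> play_rows([
  [[0,-0.012,0],0],
  [[0,-0.024,0],0],
  [[0.001,-0.036,0],0],
  [[0.002,-0.046,0],0],
  [[0.003,-0.055,0],0],
])

```text
time: 2.88
tool_pos: [0.4311, -0.1738, 0.0673]
tool_rot: [-0.0, 0.707, 0.707, 0.0]
contact_force: [0.3, 1.4, -0.2]
gripper_width: 0.0
```

```bash
python3 - <<'E'
from h import *
im,d=grab_frame("side"); cv2.imwrite("pics/s3.png",cv2.resize(im[130:290,150:350],None,fx=3,fy=3)); np.save("/tmp/s3_d.npy",d)
s=status.state(); print(s["tool_pos"],s["contact_force"])
E
```

```text
[ 0.43113652 -0.17457093  0.0673673 ] [-0.25743202 -0.13933114  1.26211101]
```

View pics/s3.png

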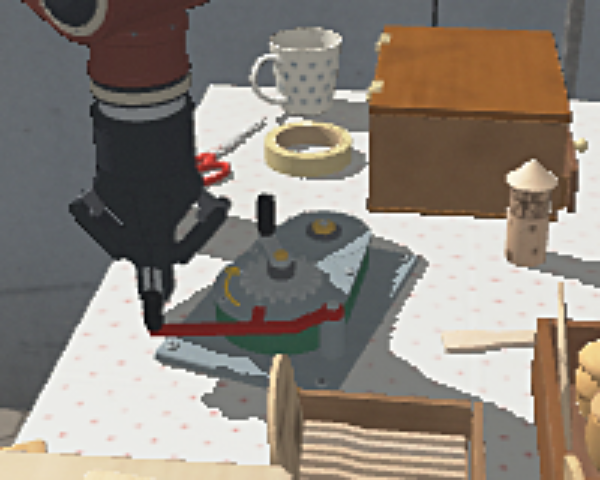

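>>> play_rows([
  [[0,0.015,0],0],
  [[0,0.015,0.05],0],
  [[0,0.02,0.09],0],
  [[0.04,0.06,0.09],0],
  [[0.0725,0.109,0.09],0],
], grip=1)

```text
time: 3.55
tool_pos: [0.5045, -0.0625, 0.1584]
tool_rot: [0.001, 0.708, 0.707, 0.001]
contact_force: [0.5, -1.0, 0.8]
gripper_width: 1.001
```

>>> play_rows([
  [[0,0,0],0],
  [[0,0,0],0],
])

```text
time: 3.8
tool_pos: [0.5028, -0.0631, 0.1568]
tool_rot: [-0.0, 0.707, 0.708, -0.0]
contact_force: [-0.0, -0.8, -0.1]
gripper_width: 0.995
```

```bash
python3 - <<'E'
from h import *
s=status.state(); print(s["tool_pos"],s["contact_force"])
im,d=grab_frame("side"); cv2.imwrite("pics/s4.png",cv2.resize(im[130:290,150:350],None,fx=3,fy=3))
im,d=grab_frame("wrist"); cv2.imwrite("pics/w4.png",im)
E
```

```text
[ 0.50284875 -0.06305846  0.15678251] [-0.00560021 -0.80286011 -0.09415997]
```

View pics/s4.png

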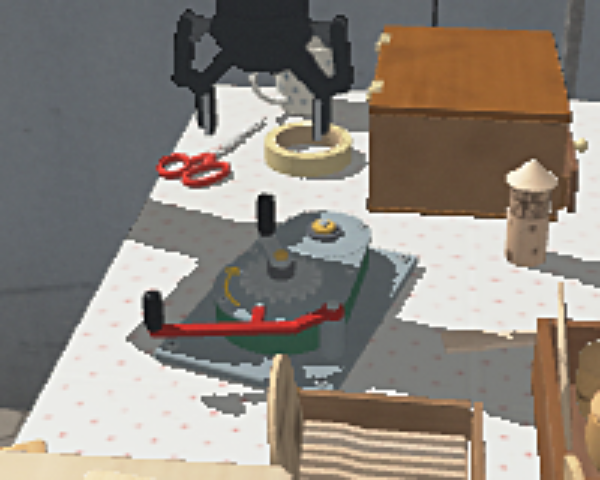

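View pics/w4.png

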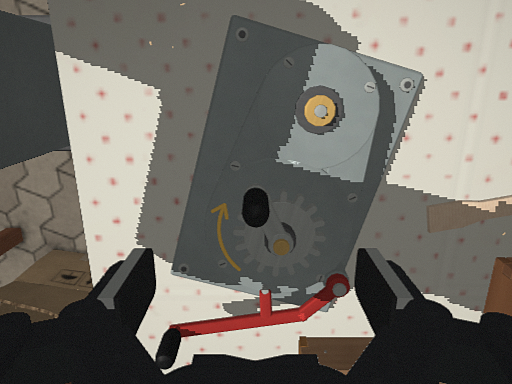

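>>> play_rows([
  [[0,-0.001,-0.04],0],
  [[0,-0.001,-0.07],0],
  [[0,-0.001,-0.074],0],
  [[0,-0.001,-0.074],0],
])

```text
time: 4.4
tool_pos: [0.5036, -0.0657, 0.0839]
tool_rot: [0.0, 0.708, 0.707, 0.0]
contact_force: [0.4, 0.5, 0.2]
gripper_width: 1.006
```

>>> play_rows([
  [[0,0,0],0],
  [[0,0,0],0],
  [[0,0,0],0],
  [[0,0,0],0],
  [[0,0,0],0],
], grip=-1)

```text
time: 5.03
tool_pos: [0.5038, -0.0648, 0.0839]
tool_rot: [0.0, 0.707, 0.707, 0.0]
contact_force: [-1.5, 2.0, 3.1]
gripper_width: 0.173
```

```bash
python3 - <<'E'
from h import *
s=status.state(); print(s["tool_pos"],s["contact_force"],s["ft_torque"],s["gripper_width"])
im,d=grab_frame("side"); cv2.imwrite("pics/s5.png",cv2.resize(im[130:290,150:350],None,fx=3,fy=3))
im,d=grab_frame("wrist"); cv2.imwrite("pics/w5.png",im); np.save("/tmp/w5_d.npy",d)
E
```

```text
[ 0.50382232 -0.0648056   0.08388842] [-1.49055969  2.0301281   3.12197489] [0.27230212 0.11223158 0.04176837] 0.1726413168698509
```

View pics/w5.png

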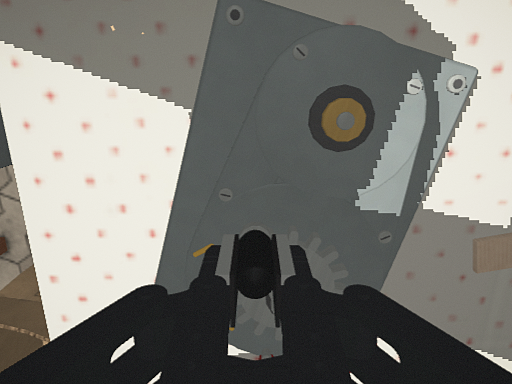

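View pics/s5.png

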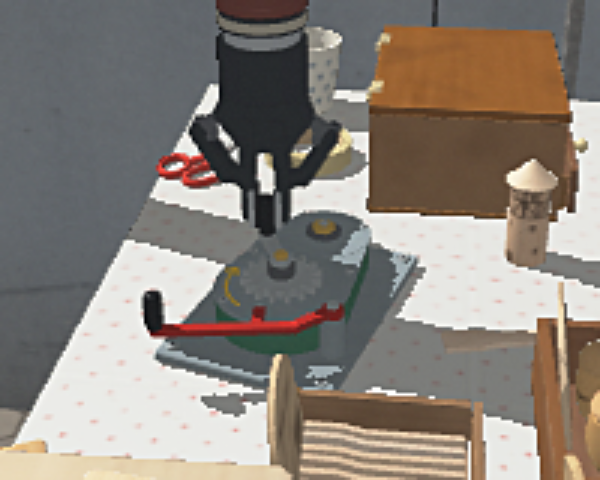

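```bash
cat > /tmp/a.py <<'E'
from h import *
s=status.state(); P=camera_params("wrist"); T=np.array(P["world_from_camera"]).copy()
T4=T.copy(); T4[:3,3]+=np.array([.50284875,-.06305846,.15678251])-s["tool_pos"]
Q={"mtx":P["mtx"],"world_from_camera":T4}
def az(u,v,z):
    o,d=ray("wrist",u,v,Q); return (o+d*(z-o[2])/d[2])[:2].round(4)
for n,u,v,z in [("knob top",256,214,.112),("hubpin .079",282,247,.079),("reelhub",320,110,.05),("s1",242,34,.013),("s2",407,86,.013),("s3",183,269,.013)]: print(n,az(u,v,z))
im=cv2.imread("pics/w4.png"); cv2.imwrite("pics/w4c.png",cv2.resize(im[150:330,160:380],None,fx=3.5,fy=3.3,interpolation=cv2.INTER_CUBIC))
E
python3 /tmp/a.py
```

```text
knob top [ 0.504  -0.0623]
hubpin .079 [ 0.5227 -0.1005]
reelhub [ 0.5499 -0.0071]
s1 [0.4935 0.0474]
s2 [0.6258 0.009 ]
s3 [ 0.4356 -0.1569]
```

View pics/w4c.png

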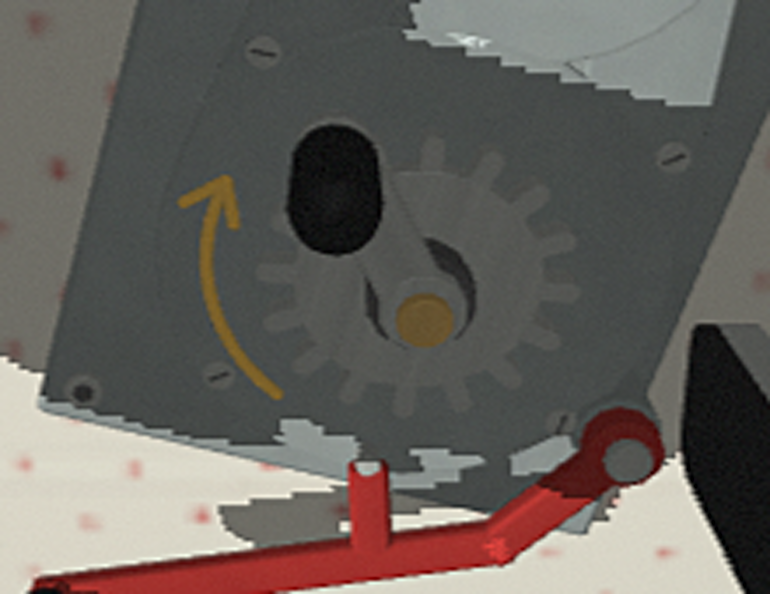

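```bash
cat > tab.py <<'E'
import numpy as np,sys
def tab(xc,yc,x0,y0,t0,t1,dt,n,r=.042):
    # rows of n, deltas from commanded at call start
    ph=np.arctan2(y0-yc,x0-xc)+t0   # phase of t=0
    cur=np.array([xc+r*np.cos(ph-t0),yc+r*np.sin(ph-t0)]).round(4); t=t0
    while t<t1-1e-9:
        row=[]
        for i in range(n):
            t+=dt; p=np.array([xc+r*np.cos(ph-t),yc+r*np.sin(ph-t)]).round(4); row.append([[round(float(p[0]-cur[0]),4),round(float(p[1]-cur[1]),4),0],0])
        cur=p; print(round(t,2),"end",p,"tang",np.round([np.sin(ph-t),-np.cos(ph-t)],2),row)
if __name__=="__main__": tab(*map(float,sys.argv[1:8]),int(sys.argv[8]))
E
python3 tab.py .5229 -.1022 .5038 -.0648 0 2.0 .1 4
```

```text
0.4 end [ 0.5199 -0.0603] tang [1.   0.07] [[[0.0038, 0.0017, 0], 0], [[0.0078, 0.0031, 0], 0], [[0.0119, 0.004, 0], 0], [[0.0161, 0.0045, 0], 0]]
0.8 end [ 0.5364 -0.0624] tang [ 0.95 -0.32] [[[0.0042, 0.0001, 0], 0], [[0.0084, -0.0002, 0], 0], [[0.0125, -0.001, 0], 0], [[0.0165, -0.0021, 0], 0]]
1.2 end [ 0.5508 -0.0708] tang [ 0.75 -0.67] [[[0.0039, -0.0016, 0], 0], [[0.0077, -0.0035, 0], 0], [[0.0112, -0.0058, 0], 0], [[0.0144, -0.0084, 0], 0]]
1.6 end [ 0.5608 -0.0842] tang [ 0.43 -0.9 ] [[[0.003, -0.003, 0], 0], [[0.0057, -0.0062, 0], 0], [[0.0081, -0.0097, 0], 0], [[0.01, -0.0134, 0], 0]]
2.0 end [ 0.5649 -0.1004] tang [ 0.04 -1.  ] [[[0.0017, -0.0039, 0], 0], [[0.0029, -0.0079, 0], 0], [[0.0037, -0.012, 0], 0], [[0.0041, -0.0162, 0], 0]]
```

>>> play_rows([
  [[0.0038,0.0017,0],0],
  [[0.0078,0.0031,0],0],
  [[0.0119,0.004,0],0],
  [[0.0161,0.0045,0],0],
])

```text
time: 5.62
tool_pos: [0.5185, -0.0609, 0.0837]
tool_rot: [-0.001, 0.707, 0.707, -0.002]
contact_force: [-7.4, -0.7, 8.4]
gripper_width: 0.173
```

```bash
python3 -c "
from plant import status
s=status.state(); print(s['time'],s['tool_pos'],s['contact_force'],s['ft_torque'],s['gripper_width'],s['joint_efforts'])"
```

```text
5.625 [ 0.51850443 -0.06090277  0.08371555] [-7.42165379 -0.70439387  8.39208879] [-0.1031218   1.22230029  0.02073272] 0.1730027121392924 [ 6.58095572e-01 -2.81431335e+01 -3.24704218e+01  6.47948440e-01
 -1.85165707e+00 -1.29711253e-02]
```

>>> play_rows([
  [[0.0042,0.0001,0],0],
  [[0.0084,-0.0002,0],0],
  [[0.0125,-0.001,0],0],
  [[0.0165,-0.0021,0],0],
])

```text
time: 6.12
tool_pos: [0.5348, -0.0629, 0.0837]
tool_rot: [-0.001, 0.707, 0.707, -0.002]
contact_force: [-8.6, 1.0, 8.4]
gripper_width: 0.175
```

>>> play_rows([
  [[0.0039,-0.0016,0],0],
  [[0.0077,-0.0035,0],0],
  [[0.0112,-0.0058,0],0],
  [[0.0144,-0.0084,0],0],
])

```text
time: 6.62
tool_pos: [0.549, -0.0709, 0.0836]
tool_rot: [-0.002, 0.707, 0.707, -0.002]
contact_force: [-8.5, 2.1, 10.8]
gripper_width: 0.177
```

>>> play_rows([
  [[0.0027,-0.0032,0.0005],0],
  [[0.0051,-0.0065,0.001],0],
  [[0.0072,-0.01,0.001],0],
  [[0.009,-0.0137,0.001],0],
])

```text
time: 7.12
tool_pos: [0.5585, -0.0831, 0.0838]
tool_rot: [-0.002, 0.707, 0.707, 0.0]
contact_force: [-4.0, 6.2, 4.1]
gripper_width: 0.178
```

```bash
python3 -c "
from plant import status
s=status.state(); print(s['time'],s['tool_pos'],s['contact_force'],s['ft_torque'],s['gripper_width'],s['joint_efforts'])"; python3 tab.py .5219 -.1025 .5598 -.0845 1.6 14 .1 4
```

```text
7.125 [ 0.55849331 -0.08306442  0.0838489 ] [-3.98643977  6.18172736  4.08689831] [ 1.07316335  0.64541878 -0.0292245 ] 0.177909284736709 [ -3.10811207 -33.9696157  -33.69101644  -1.31996289  -1.37996681
   0.03879386]
2.0 end [ 0.5639 -0.1007] tang [ 0.04 -1.  ] [[[0.0016, -0.0039, 0], 0], [[0.0029, -0.0079, 0], 0], [[0.0037, -0.012, 0], 0], [[0.0041, -0.0162, 0], 0]]
2.4 end [ 0.5613 -0.1172] tang [-0.35 -0.94] [[[-0.0001, -0.0042, 0], 0], [[-0.0005, -0.0084, 0], 0], [[-0.0014, -0.0125, 0], 0], [[-0.0026, -0.0165, 0], 0]]
2.8 end [ 0.5524 -0.1313] tang [-0.69 -0.73] [[[-0.0017, -0.0038, 0], 0], [[-0.0037, -0.0075, 0], 0], [[-0.0061, -0.0109, 0], 0], [[-0.0089, -0.0141, 0], 0]]
3.2 end [ 0.5388 -0.1409] tang [-0.92 -0.4 ] [[[-0.003, -0.0029, 0], 0], [[-0.0063, -0.0055, 0], 0], [[-0.0098, -0.0078, 0], 0], [[-0.0136, -0.0096, 0], 0]]
3.6 end [ 0.5225 -0.1445] tang [-1.   -0.01] [[[-0.0039, -0.0015, 0], 0], [[-0.008, -0.0026, 0], 0], [[-0.0121, -0.0033, 0], 0], [[-0.0163, -0.0036, 0], 0]]
4.0 end [ 0.5061 -0.1414] tang [-0.93  0.38] [[[-0.0042, 0.0002, 0], 0], [[-0.0084, 0.0007, 0], 0]
[... 3164 characters left out ...]
0.0035, 0], 0], [[0.005, 0.0068, 0], 0], [[0.0079, 0.0097, 0], 0], [[0.0112, 0.0124, 0], 0]]
12.8 end [ 0.512  -0.0617] tang [0.97 0.24] [[[0.0034, 0.0023, 0], 0], [[0.0071, 0.0043, 0], 0], [[0.011, 0.0059, 0], 0], [[0.0151, 0.0071, 0], 0]]
13.2 end [ 0.5286 -0.061 ] tang [ 0.99 -0.16] [[[0.0041, 0.0008, 0], 0], [[0.0083, 0.0012, 0], 0], [[0.0125, 0.0011, 0], 0], [[0.0166, 0.0007, 0], 0]]
13.6 end [ 0.5442 -0.0669] tang [ 0.85 -0.53] [[[0.0041, -0.0009, 0], 0], [[0.0081, -0.0022, 0], 0], [[0.012, -0.0039, 0], 0], [[0.0156, -0.0059, 0], 0]]
14.0 end [ 0.5563 -0.0784] tang [ 0.57 -0.82] [[[0.0035, -0.0024, 0], 0], [[0.0067, -0.0052, 0], 0], [[0.0096, -0.0082, 0], 0], [[0.0121, -0.0115, 0], 0]]
```

>>> play_rows([
  [[0.0016,-0.0039,0],0],
  [[0.0029,-0.0079,0],0],
  [[0.0037,-0.012,0],0],
  [[0.0041,-0.0162,0],0],
])

```text
time: 7.62
tool_pos: [0.5633, -0.0989, 0.0838]
tool_rot: [-0.002, 0.707, 0.707, 0.001]
contact_force: [-1.0, 7.2, 1.8]
gripper_width: 0.172
```

>>> play_rows([
  [[-0.0001,-0.0042,0],0],
  [[-0.0005,-0.0084,0],0],
  [[-0.0014,-0.0125,0],0],
  [[-0.0026,-0.0165,0],0],
])

```text
time: 8.12
tool_pos: [0.5615, -0.1155, 0.0839]
tool_rot: [-0.001, 0.707, 0.707, 0.002]
contact_force: [2.2, 7.1, 1.1]
gripper_width: 0.174
```

>>> play_rows([
  [[-0.0017,-0.0038,0],0],
  [[-0.0037,-0.0075,0],0],
  [[-0.0061,-0.0109,0],0],
  [[-0.0089,-0.0141,0],0],
])

```text
time: 8.62
tool_pos: [0.5534, -0.1302, 0.084]
tool_rot: [0.0, 0.707, 0.707, 0.002]
contact_force: [5.0, 4.1, -1.6]
gripper_width: 0.178
```

>>> play_rows([
  [[-0.003,-0.0029,0],0],
  [[-0.0063,-0.0055,0],0],
  [[-0.0098,-0.0078,0],0],
  [[-0.0136,-0.0096,0],0],
])

```text
time: 9.12
tool_pos: [0.5401, -0.1405, 0.0841]
tool_rot: [0.001, 0.707, 0.707, 0.002]
contact_force: [6.6, 2.9, -3.3]
gripper_width: 0.175
```

>>> play_rows([
  [[-0.0039,-0.0015,0],0],
  [[-0.008,-0.0026,0],0],
  [[-0.0121,-0.0033,0],0],
  [[-0.0163,-0.0036,0],0],
])

```text
time: 9.62
tool_pos: [0.5239, -0.1448, 0.0841]
tool_rot: [0.002, 0.707, 0.707, 0.002]
contact_force: [7.2, -0.1, -4.2]
gripper_width: 0.174
```

Drag is about 7 N tangential so far. From here I check after each step.

>>> play_rows([
  [[-0.0042,0.0002,0],0],
  [[-0.0084,0.0007,0],0],
  [[-0.0124,0.0017,0],0],
  [[-0.0164,0.0031,0],0],
])

```text
time: 10.12
tool_pos: [0.5074, -0.1425, 0.0841]
tool_rot: [0.003, 0.707, 0.707, 0.001]
contact_force: [6.8, -1.8, -5.4]
gripper_width: 0.172
```

>>> play_rows([
  [[-0.0038,0.0018,0],0],
  [[-0.0074,0.0039,0],0],
  [[-0.0108,0.0064,0],0],
  [[-0.0139,0.0092,0],0],
])

```text
time: 10.62
tool_pos: [0.4931, -0.1339, 0.0841]
tool_rot: [0.003, 0.707, 0.707, 0.0]
contact_force: [5.9, -4.4, -4.4]
gripper_width: 0.177
```

>>> play_rows([
  [[-0.0028,0.0031,0],0],
  [[-0.0053,0.0065,0],0],
  [[-0.0075,0.0101,0],0],
  [[-0.0092,0.0139,0],0],
])

```text
time: 11.12
tool_pos: [0.4833, -0.1204, 0.084]
tool_rot: [0.002, 0.707, 0.707, -0.001]
contact_force: [3.3, -6.4, -3.8]
gripper_width: 0.175
```

>>> play_rows([
  [[-0.0014,0.004,0],0],
  [[-0.0024,0.0081,0],0],
  [[-0.0029,0.0122,0],0],
  [[-0.0031,0.0164,0],0],
])

```text
time: 11.62
tool_pos: [0.4795, -0.1042, 0.084]
tool_rot: [0.002, 0.707, 0.707, -0.002]
contact_force: [-0.7, -7.4, -1.5]
gripper_width: 0.174
```

>>> play_rows([
  [[0.0003,0.0042,0],0],
  [[0.001,0.0084,0],0],
  [[0.0021,0.0124,0],0],
  [[0.0036,0.0163,0],0],
])

```text
time: 12.12
tool_pos: [0.4831, -0.0856, 0.084]
tool_rot: [0.0, 0.707, 0.707, -0.0]
contact_force: [1.0, -2.6, -2.1]
gripper_width: 0.173
```

>>> play_rows([
  [[0,0,0],0],
  [[0,0,0],0],
])

```text
time: 12.38
tool_pos: [0.4831, -0.0857, 0.084]
tool_rot: [-0.0, 0.707, 0.707, 0.0]
contact_force: [0.5, -1.3, -3.7]
gripper_width: 0.174
```

>>> play_rows([
  [[0,0,0],0],
  [[0,0,0],0],
])

```text
time: 12.62
tool_pos: [0.4831, -0.0858, 0.084]
tool_rot: [-0.0, 0.707, 0.707, -0.0]
contact_force: [1.5, -1.6, -4.3]
gripper_width: 0.175
```

>>> play_rows([
  [[0.0015,0.003,0],0],
  [[0.0032,0.006,0],0],
  [[0.0052,0.0088,0],0],
  [[0.0073,0.0114,0],0],
])

```text
time: 13.12
tool_pos: [0.4905, -0.0744, 0.0841]
tool_rot: [0.0, 0.707, 0.707, -0.0]
contact_force: [1.0, -4.4, -6.1]
gripper_width: 0.176
```

>>> play_rows([
  [[0,0,0],0],
  [[0,0,0],0],
  [[0,0,0],0],
  [[0,0,0],0],
])

```text
time: 13.62
tool_pos: [0.4904, -0.0745, 0.0841]
tool_rot: [0.0, 0.707, 0.707, 0.0]
contact_force: [2.5, -4.1, -9.0]
gripper_width: 0.175
```

```bash
python3 - <<'E'
from h import *
im,d=grab_frame("wrist"); cv2.imwrite("pics/w6.png",im)
im,d=grab_frame("side"); cv2.imwrite("pics/s6.png",cv2.resize(im[130:290,150:350],None,fx=3,fy=3))
E
```

```text
(no output)
```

View pics/s6.png

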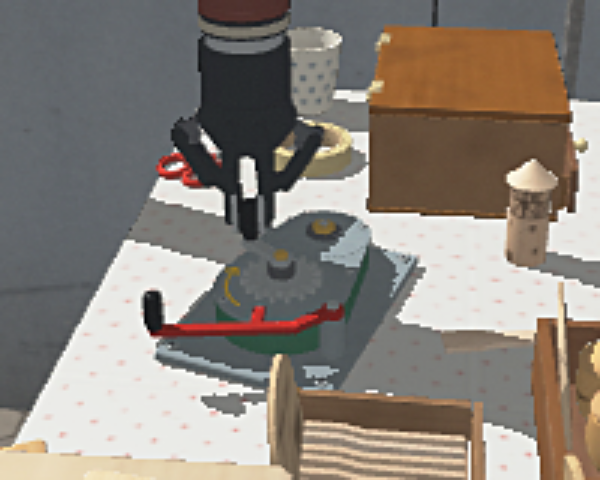

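>>> play_rows([
  [[0,0,0],0],
  [[0,0,0],0],
  [[0,0,0],0],
  [[0,0,0.04],0],
  [[0,0,0.075],0],
], grip=1)

```text
time: 14.35
tool_pos: [0.4904, -0.0742, 0.1605]
tool_rot: [-0.0, 0.707, 0.707, 0.0]
contact_force: [0.1, 0.3, -0.6]
gripper_width: 1.002
```

>>> play_rows([
  [[0,0,0],0],
  [[0,0,0],0],
], grip=-1)

```text
time: 14.6
tool_pos: [0.4901, -0.0742, 0.1588]
tool_rot: [-0.0, 0.707, 0.707, -0.0]
contact_force: [0.4, 0.2, -0.1]
gripper_width: 0.605
```

```bash
python3 - <<'E'
from h import *
s=status.state(); print(s["time"],s["tool_pos"],s["contact_force"])
im,d=grab_frame("wrist"); cv2.imwrite("pics/w7.png",im); np.save("/tmp/w7_d.npy",d)
W=cloud("wrist",d)
for c in ("wrist","side","scene"):
    if c!="wrist": im,d=grab_frame(c); X=cloud(c,d)
    else: X=W
    for nm,q,zl,zh in (("lk",(.437,-.19),.082,.1),("ck",(.490,-.0745),.1,.12)):
        m=(np.hypot(X[...,0]-q[0],X[...,1]-q[1])<.022)&(X[...,2]>zl)&(X[...,2]<zh); P=X[m]
        if len(P): print(c,nm,len(P),P.min(0).round(4),P.max(0).round(4),P.mean(0).round(4))
im=cv2.imread("pics/w7.png"); cv2.imwrite("pics/w7c.png",cv2.resize(im,None,fx=1.5,fy=1.5,interpolation=cv2.INTER_CUBIC))
E
```

```text
14.6 [ 0.49011413 -0.07415843  0.15878595] [ 0.37643154  0.17015661 -0.10656408]
wrist lk 71 [ 0.4346 -0.1971  0.0822] [ 0.44   -0.1853  0.0893] [ 0.4381 -0.1904  0.0852]
wrist ck 652 [ 0.4801 -0.0831  0.1001] [ 0.4969 -0.0667  0.114 ] [ 0.4884 -0.0733  0.1098]
side lk 30 [ 0.427  -0.2021  0.0825] [ 0.4412 -0.1888  0.0919] [ 0.435  -0.1971  0.0871]
side ck 37 [ 0.4818 -0.0846  0.1002] [ 0.4979 -0.0715  0.1135] [ 0.4902 -0.0796  0.1075]
scene lk 20 [ 0.4271 -0.2041  0.0828] [ 0.4406 -0.1875  0.0917] [ 0.4333 -0.1965  0.0871]
scene ck 24 [ 0.4818 -0.0853  0.1002] [ 0.4992 -0.072   0.1139] [ 0.4883 -0.0788  0.1078]
```

View pics/w7c.png

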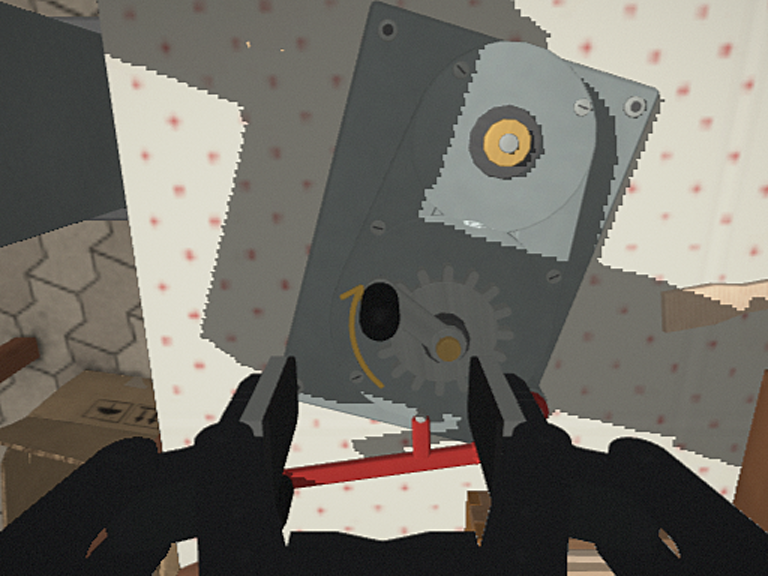

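```bash
python3 - <<'E'
from h import *
for c in ("side","scene"):
    im,d=grab_frame(c); X=cloud(c,d)
    for r in ((.39,.48,-.27,-.21),(.36,.51,-.33,-.2)):
        m=(X[...,0]>r[0])&(X[...,0]<r[1])&(X[...,1]>r[2])&(X[...,1]<r[3])&(X[...,2]<.4); print(c,m.sum(),X[m][:,2].max())
E
```

```text
side 639 0.003896540018810346
side 1484 0.09117873559707307
scene 312 0.006171127241498597
scene 1608 0.0889242049946537
```

>>> play_rows([
  [[-0.02,-0.05,0],0],
  [[-0.04,-0.1,0],0],
  [[-0.057,-0.154,0],0],
  [[-0.057,-0.154,0],0],
  [[-0.057,-0.154,-0.04],0],
])

```text
time: 15.48
tool_pos: [0.4357, -0.2302, 0.1221]
tool_rot: [0.004, 0.708, 0.707, 0.001]
contact_force: [0.5, 0.6, -0.5]
gripper_width: -0.003
```

>>> play_rows([
  [[0,0,-0.04],0],
  [[0,0,-0.051],0],
  [[0,0,-0.051],0],
])

```text
time: 15.85
tool_pos: [0.4334, -0.2276, 0.0679]
tool_rot: [-0.001, 0.707, 0.707, -0.0]
contact_force: [0.4, 0.5, 0.2]
gripper_width: 0.002
```

```bash
python3 - <<'E'
from h import *
im,d=grab_frame("side"); cv2.imwrite("pics/s8.png",cv2.resize(im[130:290,150:350],None,fx=3,fy=3))
im,d=grab_frame("wrist"); cv2.imwrite("pics/w8.png",cv2.resize(im,None,fx=1.5,fy=1.5,interpolation=cv2.INTER_CUBIC))
E
```

```text
(no output)
```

View pics/w8.png

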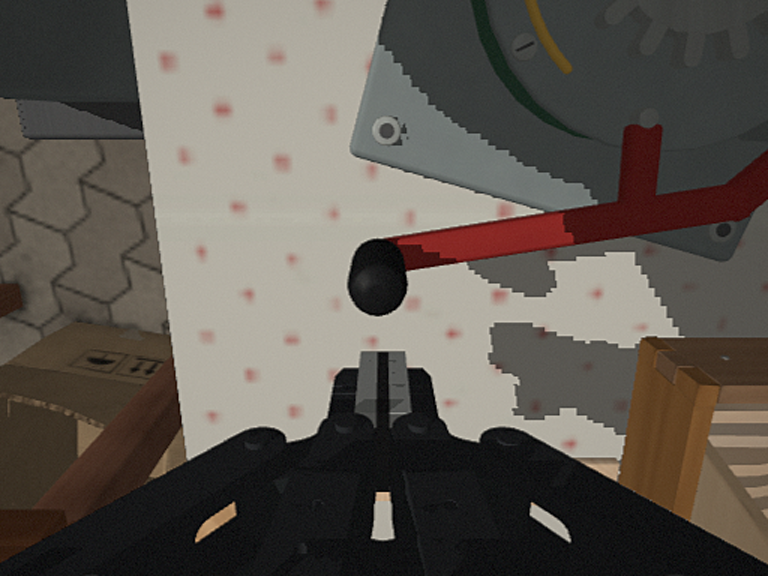

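View pics/s8.png

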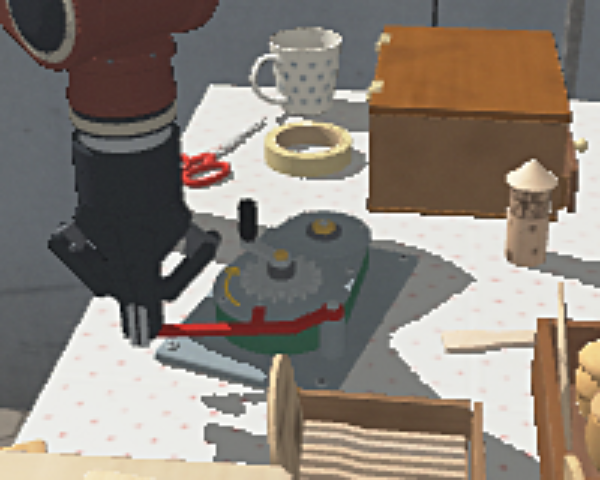

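>>> play_rows([
  [[0,0.008,0],0],
  [[0,0.016,0],0],
  [[-0.001,0.024,0],0],
  [[-0.002,0.031,0],0],
  [[-0.003,0.036,0],0],
])

```text
time: 16.58
tool_pos: [0.4304, -0.1919, 0.0683]
tool_rot: [0.0, 0.707, 0.707, -0.0]
contact_force: [-1.0, -1.2, 1.1]
gripper_width: 0.003
```

```bash
python3 - <<'E'
from h import *
s=status.state(); print(s["tool_pos"],s["contact_force"])
im,d=grab_frame("wrist"); cv2.imwrite("pics/w9.png",cv2.resize(im,None,fx=1.5,fy=1.5,interpolation=cv2.INTER_CUBIC))
E
```

```text
[ 0.43038399 -0.19189405  0.06834667] [-0.96929421 -1.18563119  1.08380622]
```

View pics/w9.png

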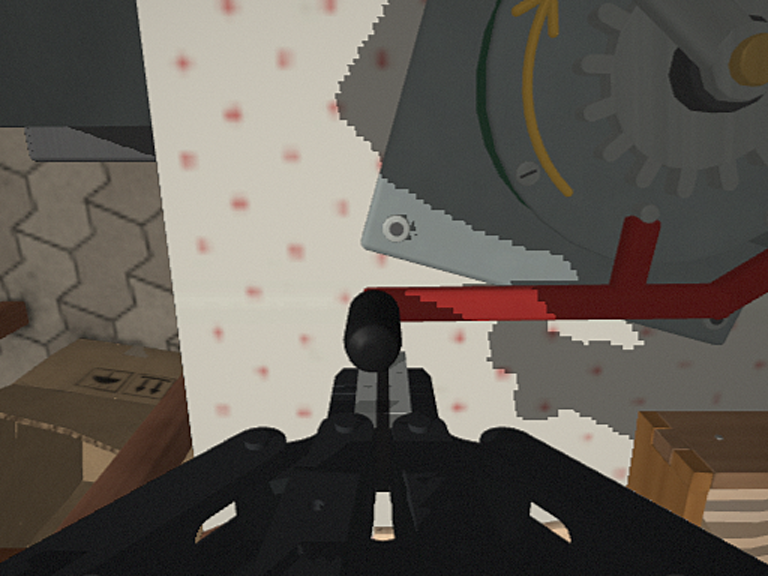

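>>> play_rows([
  [[0,0.002,0],0],
  [[0,0.004,0],0],
  [[0,0.006,0],0],
  [[0,0.006,0],0],
])

```text
time: 17.12
tool_pos: [0.4305, -0.1862, 0.0683]
tool_rot: [-0.0, 0.707, 0.707, 0.0]
contact_force: [0.1, -0.8, -0.4]
gripper_width: -0.002
```

>>> play_rows([
  [[0,0.0015,0],0],
  [[0,0.003,0],0],
  [[0,0.003,0],0],
])

```text
time: 17.5
tool_pos: [0.4305, -0.1832, 0.0683]
tool_rot: [0.0, 0.707, 0.707, 0.0]
contact_force: [0.3, -0.8, 0.6]
gripper_width: 0.001
```

>>> play_rows([
  [[0,0.0015,0],0],
  [[0,0.003,0],0],
  [[0,0.003,0],0],
])

```text
time: 17.88
tool_pos: [0.4305, -0.1802, 0.0683]
tool_rot: [-0.0, 0.707, 0.707, 0.0]
contact_force: [0.7, -1.4, -0.5]
gripper_width: 0.0
```

```bash
python3 - <<'E'
from h import *
im,d=grab_frame("wrist"); cv2.imwrite("pics/w10.png",cv2.resize(im[:260,230:],None,fx=2.5,fy=2.2,interpolation=cv2.INTER_CUBIC))
E
```

```text
(no output)
```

View pics/w10.png

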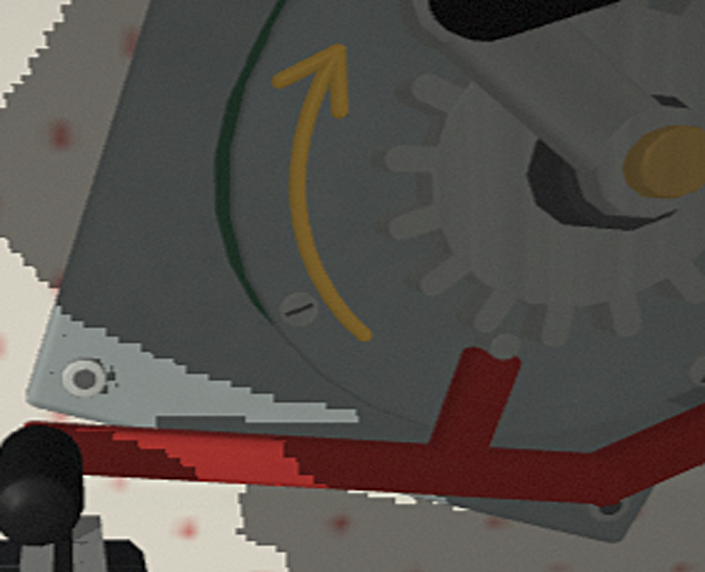

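>>> play_rows([
  [[0,0.001,0],0],
  [[0,0.002,0],0],
  [[0,0.002,0],0],
])

```text
time: 18.3
tool_pos: [0.4305, -0.1783, 0.0683]
tool_rot: [-0.0, 0.707, 0.707, 0.0]
contact_force: [-0.6, -0.8, -0.4]
gripper_width: 0.003
```

>>> play_rows([
  [[0,0.001,0],0],
  [[0,0.002,0],0],
  [[0,0.002,0],0],
])

```text
time: 18.68
tool_pos: [0.4305, -0.1763, 0.0683]
tool_rot: [-0.0, 0.707, 0.707, 0.0]
contact_force: [-1.5, -0.4, -0.6]
gripper_width: -0.001
```

>>> play_rows([
  [[0,0.001,0],0],
  [[0,0.002,0],0],
  [[0,0.002,0],0],
])

```text
time: 19.05
tool_pos: [0.4305, -0.1743, 0.0683]
tool_rot: [-0.0, 0.707, 0.707, 0.0]
contact_force: [0.2, -1.1, 0.1]
gripper_width: -0.001
```

```bash
python3 - <<'E'
from h import *
im,d=grab_frame("wrist"); cv2.imwrite("pics/w11.png",cv2.resize(im[:260,230:],None,fx=2.5,fy=2.2,interpolation=cv2.INTER_CUBIC))
E
```

```text
(no output)
```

View pics/w11.png

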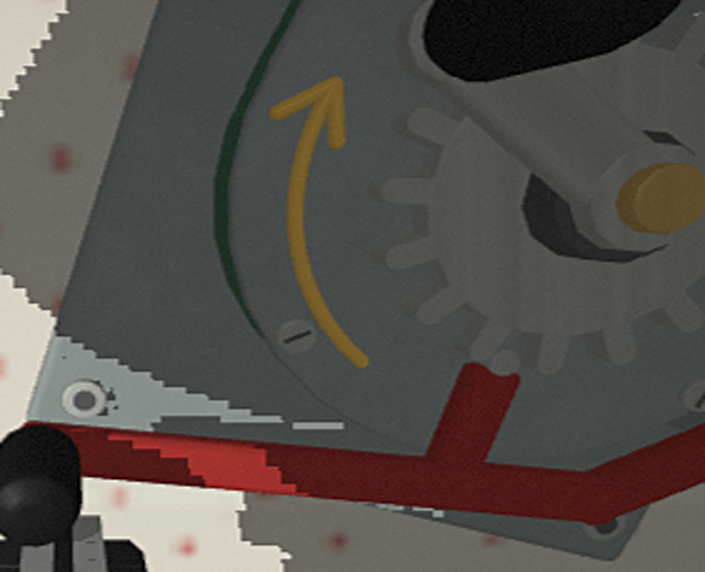

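>>> play_rows([
  [[0,0.001,0],0],
  [[0,0.0015,0],0],
  [[0,0.0015,0],0],
])

```text
time: 19.48
tool_pos: [0.4305, -0.1728, 0.0683]
tool_rot: [-0.0, 0.707, 0.707, 0.0]
contact_force: [-0.4, -0.1, 0.0]
gripper_width: -0.002
```

>>> play_rows([
  [[0,0.001,0],0],
  [[0,0.0015,0],0],
  [[0,0.0015,0],0],
])

```text
time: 19.85
tool_pos: [0.4305, -0.1714, 0.0683]
tool_rot: [0.0, 0.707, 0.707, 0.0]
contact_force: [-1.2, -1.1, 0.2]
gripper_width: -0.001
```

>>> play_rows([
  [[0,0.001,0],0],
  [[0,0.0015,0],0],
  [[0,0.0015,0],0],
])

```text
time: 20.23
tool_pos: [0.4305, -0.1699, 0.0683]
tool_rot: [0.0, 0.707, 0.707, 0.0]
contact_force: [0.1, -0.9, -0.4]
gripper_width: -0.002
```

```bash
python3 - <<'E'
from h import *
im,d=grab_frame("wrist"); cv2.imwrite("pics/w12.png",cv2.resize(im[:260,230:],None,fx=2.5,fy=2.2,interpolation=cv2.INTER_CUBIC))
E
```

```text
(no output)
```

View pics/w12.png

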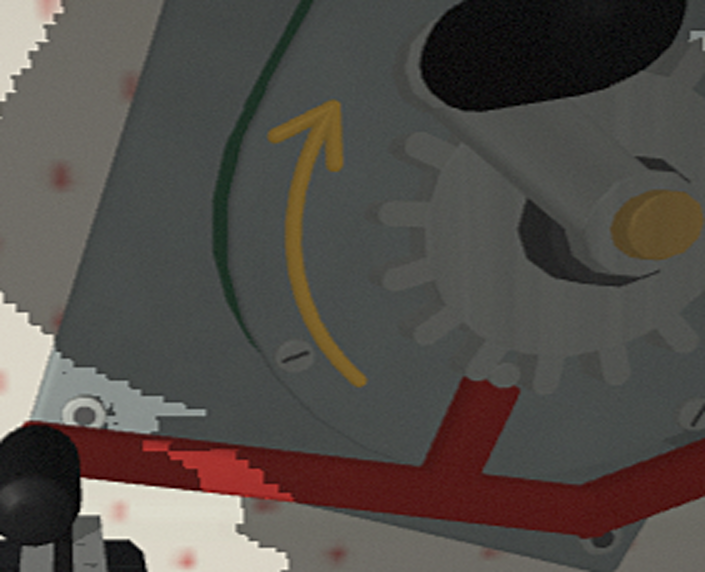

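>>> play_rows([
  [[0,0.001,0],0],
  [[0,0.002,0],0],
  [[0,0.002,0],0],
])

```text
time: 20.65
tool_pos: [0.4305, -0.1678, 0.0683]
tool_rot: [-0.0, 0.707, 0.707, 0.0]
contact_force: [-1.1, 0.3, -0.9]
gripper_width: -0.0
```

>>> play_rows([
  [[0,0.001,0],0],
  [[0,0.0015,0],0],
  [[0,0.0015,0],0],
])

```text
time: 21.02
tool_pos: [0.4305, -0.1663, 0.0683]
tool_rot: [-0.0, 0.707, 0.707, 0.0]
contact_force: [0.1, 0.2, 0.1]
gripper_width: -0.003
```

>>> play_rows([
  [[0,0.001,0],0],
  [[0,0.002,0],0],
  [[0,0.002,0],0],
])

```text
time: 21.4
tool_pos: [0.4305, -0.1659, 0.0685]
tool_rot: [0.001, 0.707, 0.707, -0.001]
contact_force: [-0.8, -7.8, -2.2]
gripper_width: -0.0
```

```bash
python3 - <<'E'
from h import *
im,d=grab_frame("wrist"); cv2.imwrite("pics/w13.png",cv2.resize(im[:260,230:],None,fx=2.5,fy=2.2,interpolation=cv2.INTER_CUBIC))
for c in ("side","scene"):
    im,d=grab_frame(c); X=cloud(c,d)
    q=(.428,-.153); m=(np.hypot(X[...,0]-q[0],X[...,1]-q[1])<.022)&(X[...,2]>.08)&(X[...,2]<.1); P=X[m]
    if len(P): print(c,len(P),P.min(0).round(4),P.max(0).round(4),P.mean(0).round(4))
E
```

```text
side 36 [ 0.4178 -0.1749  0.0805] [ 0.4453 -0.1579  0.0996] [ 0.4295 -0.1697  0.0907]
scene 12 [ 0.418  -0.1742  0.0805] [ 0.4318 -0.1613  0.0996] [ 0.4216 -0.1701  0.0883]
```

View pics/w13.png

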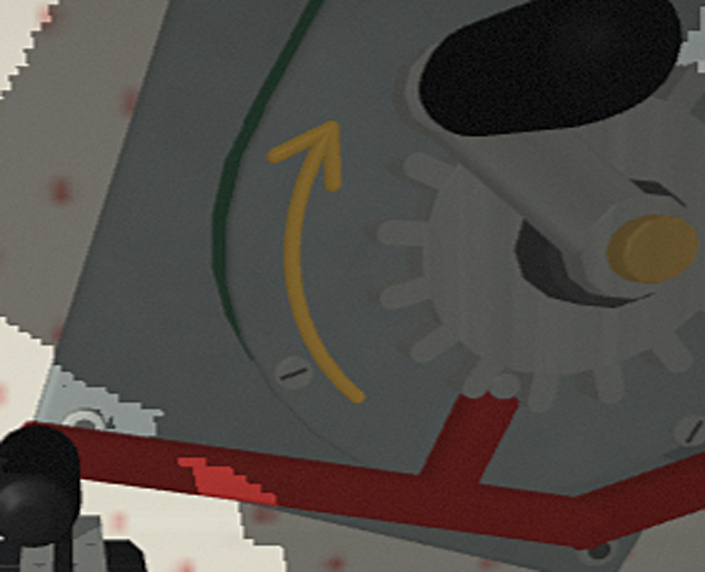

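```bash
python3 - <<'E'
from h import *
a=cv2.imread("pics/w2.png")[180:384,290:512]; cv2.imwrite("pics/w2c.png",cv2.resize(a,None,fx=3.4,fy=2.9,interpolation=cv2.INTER_CUBIC))
a=cv2.imread("pics/w1.png")[80:250,240:450]; cv2.imwrite("pics/w1c.png",cv2.resize(a,None,fx=3.5,fy=3.5,interpolation=cv2.INTER_CUBIC))
E
```

```text
(no output)
```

View pics/w2c.png

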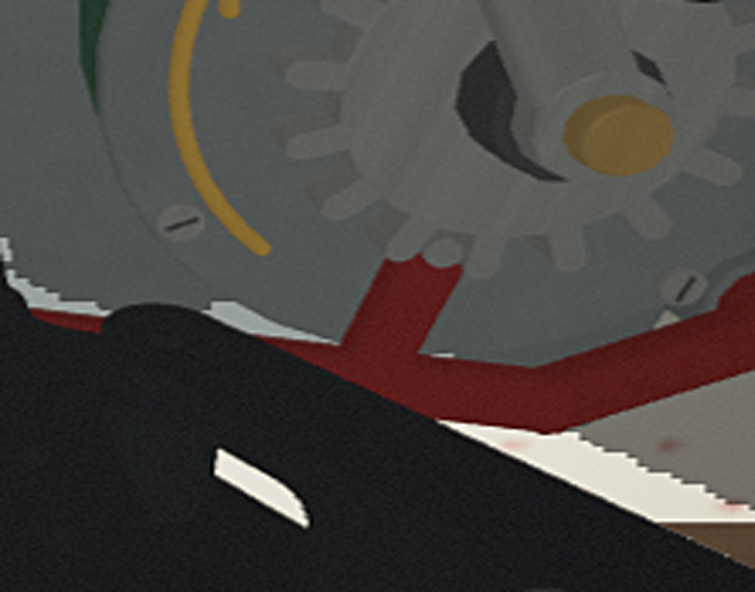

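View pics/w1c.png

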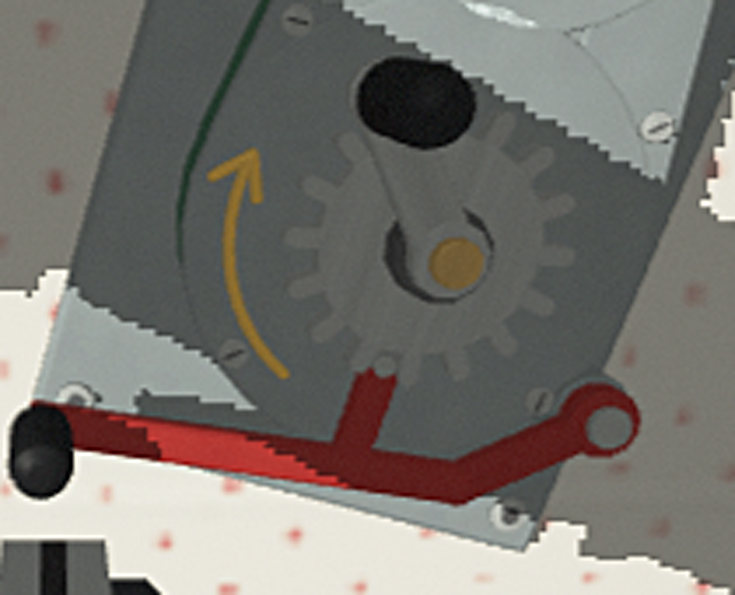

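>>> play_rows([
  [[0,-0.01,0],0],
  [[0,-0.025,0],0],
  [[0,-0.025,0.05],0],
  [[0,-0.02,0.1],0],
  [[0,-0.02,0.13],0],
])

```text
time: 22.18
tool_pos: [0.4315, -0.1854, 0.2015]
tool_rot: [0.002, 0.707, 0.707, 0.001]
contact_force: [-0.1, -0.6, 0.2]
gripper_width: -0.0
```

>>> play_rows([
  [[0,0.05,0.01],0],
  [[0,0.09,0.01],0],
  [[0,0.09,0.01],0],
  [[0,0.09,0.01],0],
])

```text
time: 22.68
tool_pos: [0.4306, -0.095, 0.2083]
tool_rot: [0.0, 0.707, 0.707, -0.0]
contact_force: [0.0, 0.0, -1.2]
gripper_width: 0.0
```

```bash
python3 - <<'E'
from h import *
s=status.state(); print(s["time"],s["tool_pos"],s["contact_force"])
im,d=grab_frame("wrist"); cv2.imwrite("pics/w14.png",cv2.resize(im[80:270,240:450],None,fx=3.5,fy=3.1,interpolation=cv2.INTER_CUBIC))
for c in ("side","scene"):
    im,d=grab_frame(c); X=cloud(c,d); cv2.imwrite(f"pics/{c}14.png",im)
    for nm,q,zl,zh in (("lk",(.427,-.15),.08,.1),("ck",(.490,-.0745),.1,.12)):
        m=(np.hypot(X[...,0]-q[0],X[...,1]-q[1])<.022)&(X[...,2]>zl)&(X[...,2]<zh); P=X[m]
        if len(P): print(c,nm,len(P),P.min(0).round(4),P.max(0).round(4),P.mean(0).round(4))
E
```

```text
22.675 [ 0.43059047 -0.09499733  0.20826964] [ 0.03772716  0.04059341 -1.19332001]
side lk 33 [ 0.4192 -0.1554  0.0803] [ 0.4336 -0.1411  0.0915] [ 0.4272 -0.1503  0.0861]
side ck 38 [ 0.4816 -0.0849  0.1003] [ 0.498  -0.07    0.1136] [ 0.4912 -0.0788  0.1076]
scene lk 21 [ 0.4211 -0.1566  0.0813] [ 0.4333 -0.1407  0.0921] [ 0.4267 -0.1499  0.0864]
scene ck 27 [ 0.4822 -0.0872  0.1002] [ 0.4982 -0.0696  0.115 ] [ 0.4887 -0.0789  0.1084]
```

View pics/w14.png

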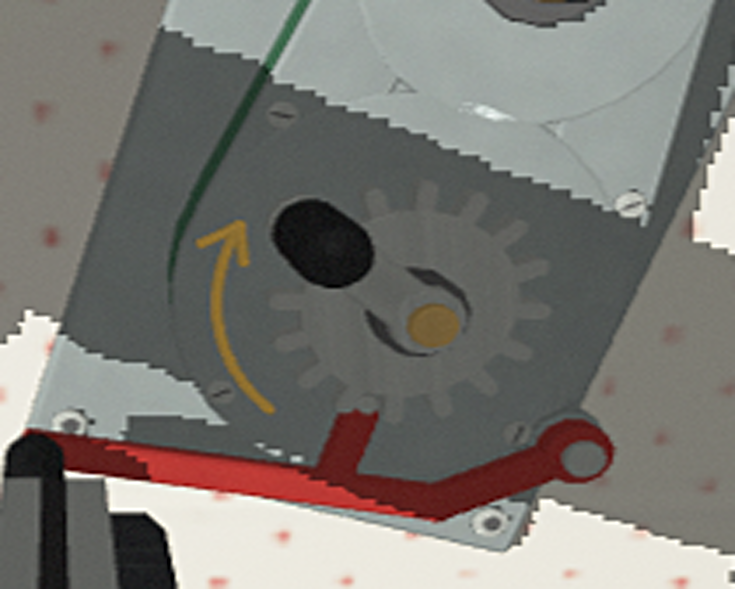

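View pics/side14.png

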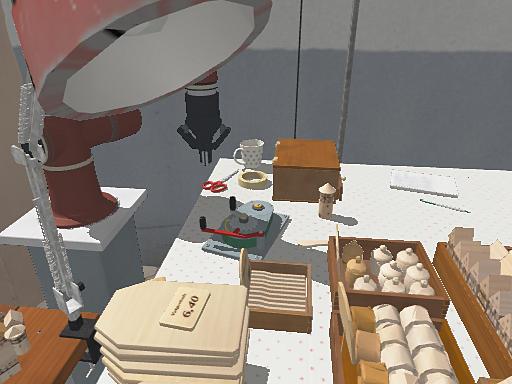

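```bash
python3 -c "
from plant import ticket
print(ticket.job_done())"
```

```text
the job is handed in; nothing more can be done
None
```

I rewound the tape, locked the reel again and handed the job in after about 23 s of robot time. No verdict is reported.

- **Unlock:** I pushed the locking lever out to about 0.3 rad. The crank did not move when it came free.
- **Wind:** I gripped the crank knob and turned it clockwise. The drag at the knob held at about 7 N, a little above the stated 4–6 N. It dropped to 1–2 N between 5.2 and 5.6 rad of crank angle.
- **Stop:** The drag stayed low while I held still. I then turned on to about 5.89 rad, where a gap should face the nose, with drag still only 1–2 N. That is at most about 0.7–0.8 rad past the drop, so within a quarter of a turn.
- **Lock:** I pushed the lever in with small steps. It took about 1 N until it reached its end stop, where the force rose to about 8 N, below the 17 N limit at its knob.

**Last checks:**
- The lever's knob was back within about 1 mm of its starting spot, so the lever is fully in.
- The picture shows the nose between two teeth, as at the start. While I pushed it in, it sat slightly closer to one tooth.
- The crank knob did not move after I let go.
- In the side picture the bystanders I could see look undisturbed. I did not measure their positions.
- The hand was clear of everything.

The low drag was felt only through the wrist sensor. A sideways pull of about 4–5 N towards the crank axis remained there in the final hold. I take it to come from a small error in the crank centre I used, not from the tape.

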